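# Snap the stopper into the crock and tug-test it

### The job

Close the stoneware crock with the stopper that fits it, the wider of the two: press it straight in until it snaps and its collar sits flush on the rim. Then, to make sure that it is retained, tug it straight up with about 11 N for a good second without pulling it out, and let go, leaving it fully home. Never press on the crock's rim with more than 30 N, and leave everything else where it stands.

Things in the scene. Friction and masses are not known exactly. Their poses are not given: they have to be found in the camera images.
- crock: squat white glazed stoneware crock, heavy, stuck fast to the worktop, 100 mm across, 95 mm high, with one round upright mouth in a neck 68 mm across and two small ears (local +-y, reaching 65 mm from the axis at height 54 mm). Origin: centre of its underside; z up along its axis
- crock_mouth (a point): centre of the crock's mouth at the level of the rim, 95 mm above the worktop; the bore below is 37 mm wide with a small chamfer and 50 mm deep
- crock_catches (a point): on the mouth's axis, 13 mm below the rim, about level with four sprung balls that snap into the stopper's groove; they sit 10 to 15 mm below the rim, different each time. Pushing in takes 10 to 20 N, most with the collar 6 to 16 mm above the rim. Once home, a pull lifts the stopper freely by 0.6 to 5.6 mm, then is held springily: from 2 N up, about 5 N per mm; at about 19 N it pops out
- stopper: the wider stopper, which fits; about 100 g, 78 mm high, upright on its foot. From below: dark rubber plug, foot 26 mm wide, flaring to 34 mm at 7 mm, groove at 10 to 28 mm, 34 mm wide up to 32 mm; wooden collar 54 mm wide at 32 to 38 mm; round wooden knob 28 mm wide at 45 to 74 mm. Origin: centre of its foot, z up. Home: collar on the rim, origin 32 mm below the mouth
- spare_stopper: a spare stopper of the same form and height but narrower (collar 42 mm, plug 27 mm wide, the same 28 mm knob), which the crock would not hold; to be left standing. Origin: centre of its foot
- egg_timer: round kitchen egg timer, 69 mm wide, 60 mm high, bystander; origin under its centre
- salt: glass salt shaker, 44 mm wide, 90 mm high, bystander; origin under its centre
- cream_pot: small round pot with lid, 58 mm wide, 50 mm high, bystander; origin under its centre
- mug: mug with one handle, 86x120x97 mm, bystander; origin under its centre
Things that resemble listed ones, but are neither listed nor needed, are in the scene too. What is shaped like the stopper but turquoise is not meant.

How it is judged:
On the way, in this order (a step that is already met when the one before it is completed fails the run):
1. the stopper is pressed home: collar on the rim within 0.7 mm, on the axis of the mouth within 3 mm (z of stopper in the frame of crock_mouth below -0.0313 m and horizontal distance between stopper and crock_mouth below 0.003 m and angle between stopper's own z axis and vertical below 0.08 rad), for 0.2 s.
2. the seated stopper is tugged upward against its catches with 8 to 14 N for half a second (contact force between stopper and crock between 8 and 14 N and contact force between stopper and the fingers above 3 N and z of stopper in the frame of crock_mouth between -0.0311 and -0.0225 m), for 0.5 s.
At the end, for the whole second after the job is handed in: the wider stopper sits home in the crock's mouth (collar within 1.2 mm of the rim, on the axis within 3 mm, upright within 0.08 rad), at rest and let go (z of stopper in the frame of crock_mouth below -0.0308 m and horizontal distance between stopper and crock_mouth below 0.003 m and angle between stopper's own z axis and vertical below 0.08 rad and linear speed of stopper below 0.02 m/s); the robot touches nothing.
It fails at once if the stopper is pressed down on the rim with more than 30 N, or jammed against the crock with more than 60 N ((contact force between stopper and crock above 30 N and z of stopper in the frame of crock_mouth below -0.0312 m) or contact force between stopper and crock above 60 N).
It fails at once if a bystander or the spare stopper is moved more than 30 mm (distance of any of spare_stopper, egg_timer, salt, cream_pot, mug from where it was at the start of the episode above 0.03 m).
It also fails if it takes over 61 s, if anything falls off the work surface, if the arm or the gripper's body presses on something with over 40 N, if the wrist force passes 120 N, or if a joint passes its speed limit or range.

### The arm

A 6-joint arm with a two-finger parallel gripper is mounted at the origin on a cart in front of the work surface, level with it; the furniture and walls round the work are solid. World frame = base frame: x ahead of the robot, y to its left, z up, the work surface at z = 0. Lengths are in m, angles in rad, forces in N, time in s.
With the tool pointing down it reaches from about 0.225 to 0.875 m from the base axis. Payload 3.4 kg.
Tool frame: the origin (TCP) lies at the very end of the fingers, on their centre line; the grasp point (between the pads) lies 19 mm behind it; x points along the fingers, z is the direction in which the jaws open and shut, and the axes are right-handed (so a half turn about x gives the same grasp; the last joint's range is limited). The gripper opens to 85 mm and grips with 20 to 120 N. Pads are 22 mm wide; open, the fingers measure 114 mm over their backs; the gripper's body (76 mm by 85 mm) begins 54 mm behind the grasp point. The pads swing forward as they close: fully open they stand 13 mm farther back than shut.
Start: joints at [-1.445, 0.276, 1.505, -0, 1.361, -0.121], TCP at [0.14, -0.558, 0.231] pointing down, gripper open.
Joint ranges: [-2.89, 2.89], [-0.75, 2.08], [0.22, 2.7], [-1.18, 4.32], [0.11, 2.71], [-2.7, 2.7]. Speed limits (rad/s): [2.57, 2.57, 3.14, 3.14, 3.14, 3.14].

### API

Orientations are given as a unit quaternion [w, x, y, z].
In Python, from rig import manip, viewer, finder gives the robot as it stands.
- The arm moves only by the tool move_arm, never from a script. Its argument "rows" is a list of rows, each a list of 3 entries, a list of its own where there are three numbers: the shift along the tool's x, y, z in mm, then the turn about the tool's x in rad, then the finger opening in mm, from 0 to 85.4. A call has 1 to 8 rows; each row is the pose to reach, as a shift and turn from the pose measured when the call began, along the tool's axes at that moment; what a row does not reach only later rows make up. A row lasts 1/12 s, in which the tool goes at most 41.7 mm and 7.16 degrees, less where a joint would pass 70% of its speed; a pose out of reach is approached as far as the arm can. A call with a gripper value outside its range is refused whole. The fingers move at their own pace and stop on an object; "force" is the grip in N (left out, the last holds). Time passes only in rows, so rows that repeat a pose let the fingers close. It gives the time, the measured TCP pose, the force and the opening at its end, in the units of the state.
- manip.get_state(): the state, without advancing time (a new reading comes with each control period).
- viewer.get_image(name): name is "side" or "top" or "wrist"; returns the picture (420x560x3 uint8, red, green, blue); there is no depth.
- viewer.get_calibration(name): a dict with "mtx" (3x3 intrinsics, pixels), "R" (3x3) and "t" (3): a world point X has camera coordinates R X + t. Camera axes: x right, y down, z forward; pixel columns grow to the right and rows downward; lengths in m; the calibration is good to about 2 mm. A picture is of the moment at which its call begins: read the wrist's pose just before it. get_calibration takes no time and is no camera call; for the wrist camera it gives the pose at the moment of the call.
- manip.sign_off(): hands the job in, once; it reports no verdict.
Trained networks look in the newest picture that a camera, given by its name, has taken for a name from the list of things; names that differ only in an ending like _2 or _b are one class to them, and where a whole thing is asked for, a point or a joint stands for the part that bears it (a point fixed in the world has none). Each returns a list of dicts, best first, with "score" (0 to 1); they miss things now and then, are a little off and sometimes report something else, mostly with a low value. They report only what shows in the picture. A call takes as long as a camera call. They do not tell look-alikes from the thing itself.
- finder.look_for(target, camera): "centre" ([column, row] in pixels, amid what is visible of it).
- finder.trace(target, camera): "mask" (420x560 bool, what is visible of it) and "centre" ([column, row] in pixels, amid what is visible of it).
The state is a dict: "clock": time; "qpos": joint angles; "qd": joint speeds; "effort": joint torques, N m; "position": TCP position; "ee_rot": TCP orientation; "contact_force": force on the tool from outside, world axes, zero at the start; "moment": the same for the moment, N m; "width": finger opening in m.
Only numpy, scipy, OpenCV 4.12 (cv2) and the standard library are available. Lean on these libraries where they do the work, as an engineer would, in place of code of your own. Each camera call takes 0.05 s, during which the arm holds its last target.

## Working session

There is one attempt and no reset: what is moved stays moved. The work goes in short steps, Python scripts to look and compute and a tool call to move; the robot and the scene stay as the last step left them, time stands still between calls to the robot, and variables do not carry over. Pictures are saved under pics/ and viewed, and the job is handed in when it is done.

Besides the shell and the picture viewer there is one more tool, called after "Call:" by a JSON object that holds its "method" and its "body", one argument or row to a line. move_arm: Moves the arm, as the interface text tells. Its arguments: {"type":"object","properties":{"rows":{"type":"array"},"force":{"type":"number"}},"required":["rows"]}

```bash
mkdir -p pics; ls
cat > h.py <<'E'
import numpy as np, cv2
from rig import manip, viewer, finder
def snap(n,f):
    im=viewer.get_image(n); cv2.imwrite('pics/'+f,im[:,:,::-1]); return im
def ray(cal,px):
    K,R,t=[np.array(cal[k]) for k in('mtx','R','t')]
    d=R.T@np.linalg.solve(K,[px[0],px[1],1.]); return -R.T@t, d
def at_z(cal,px,z):
    c,d=ray(cal,px); return c+d*(z-c[2])/d[2]
def proj(cal,X):
    K,R,t=[np.array(cal[k]) for k in('mtx','R','t')]
    p=K@(R@np.array(X)+t); return p[:2]/p[2]
E
python3 - <<'E'
from h import *
s=manip.get_state(); print(s)
for n in('side','top','wrist'):
    snap(n,n+'0.png'); c=viewer.get_calibration(n); print(n,-np.array(c['R']).T@np.array(c['t']),np.array(c['mtx']).tolist())
    for t in ('stopper','crock','spare_stopper'):
        print(n,t,[(np.round(d['centre'],1).tolist(),round(d['score'],2)) for d in finder.look_for(t,n)][:6])
E
```

```text
pics
{'clock': 0.0, 'qpos': array([-1.44501017e+00,  2.76577662e-01,  1.50614631e+00,  9.78569793e-06,
        1.36068516e+00, -1.20961564e-01]), 'qd': array([ 0.00099152, -0.00150627, -0.00017673,  0.00080621, -0.0013198 ,
        0.00102581]), 'effort': array([ 5.36900679e-04, -4.16774189e+01, -2.45805287e+01, -3.82080501e-06,
        1.11978455e-02, -5.16257757e-07]), 'position': array([ 0.14039708, -0.55704849,  0.23044434]), 'ee_rot': array([ 0.5572766 ,  0.4351248 ,  0.55818226, -0.43421396]), 'contact_force': array([-0.11975818,  0.09946822, -0.00222054]), 'moment': array([-0.00681265,  0.00708858, -0.02175337]), 'width': 0.08527695710503491}
side [-0.00227261  0.58219103  0.49691118] [[408.2558653394809, 0.0, 275.6146803277785], [0.0, 408.2558653394809, 207.5006020285494], [0.0, 0.0, 1.0]]
side stopper [([312.4, 216.4], 0.72), ([354.2, 188.3], 0.55), ([336.7, 231.7], 0.48)]
side crock [([254.9, 211.1], 0.65)]
side spare_stopper [([275.3, 241.0], 0.56)]
top [ 0.31236033 -0.12199518  1.23910412] [[451.64688067742156, 0.0, 270.9325868933541], [0.0, 451.64688067742156, 210.2763669802621], [0.0, 0.0, 1.0]]
top stopper [([290.2, 269.2], 0.88), ([302.4, 232.3], 0.77), ([401.9, 236.2], 0.63), ([285.5, 177.7], 0.27)]
top crock [([288.6, 175.4], 0.74)]
top spare_stopper [([247.2, 233.2], 0.64)]
wrist [ 0.211774   -0.5396441   0.37265172] [[308.70450933168485, 0.0, 281.9920766082709], [0.0, 308.70450933168485, 212.25443787824463], [0.0, 0.0, 1.0]]
wrist stopper []
wrist crock []
wrist spare_stopper []
```

View pics/top0.png

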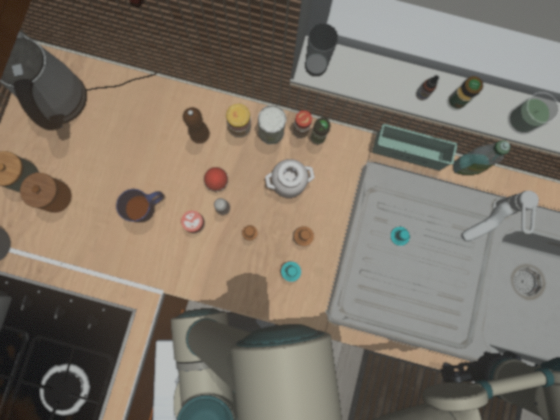

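View pics/side0.png

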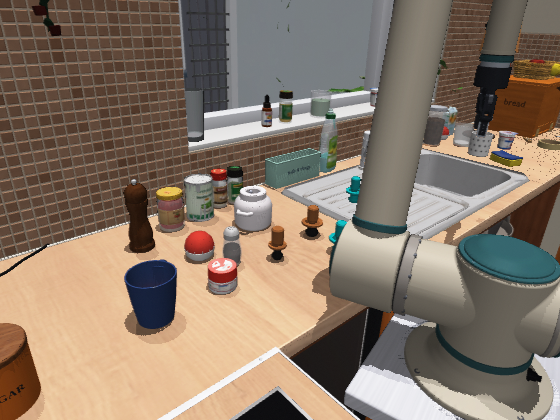

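Run:
```python
import cv2
a=cv2.imread('pics/top0.png')[140:300,200:430]; cv2.imwrite('pics/top0z.png',cv2.resize(a,None,fx=3.4,fy=3.4,interpolation=cv2.INTER_CUBIC))
a=cv2.imread('pics/side0.png')[140:280,200:430]; cv2.imwrite('pics/side0z.png',cv2.resize(a,None,fx=3.4,fy=3.4,interpolation=cv2.INTER_CUBIC))
```

```text
(no output)
```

View pics/top0z.png

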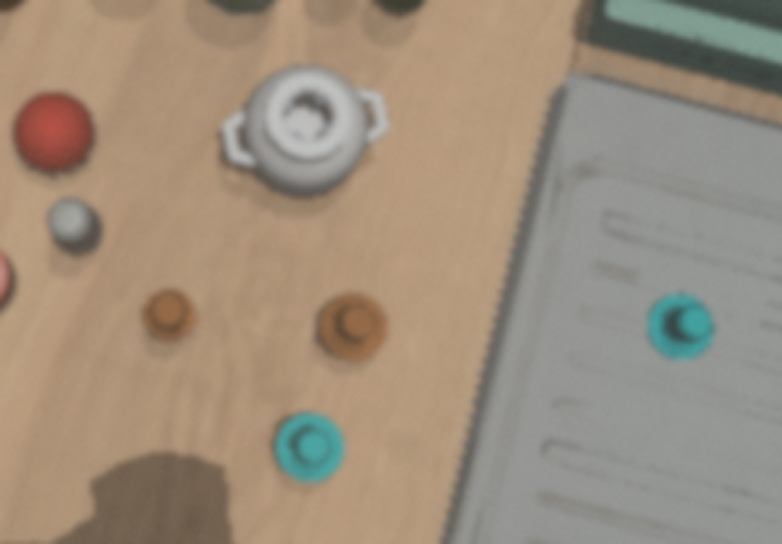

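View pics/side0z.png

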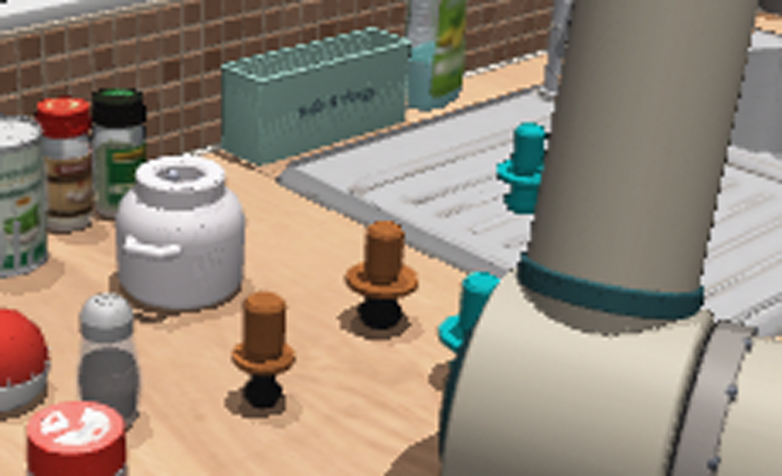

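The top view shows the wide brown stopper at about (302,235), the spare at (249,232) and the crock's mouth at about (290,176). There are turquoise decoys at (290,271) and (401,236). The side view agrees: stopper at (312,216), crock at (254,211).

Run:
```python
from h import *
out={}
for n in('top','side'):
    snap(n,'x.png'); c=viewer.get_calibration(n)
    for t in ('stopper','crock','spare_stopper'):
        for d in finder.trace(t,n):
            m=d['mask'].astype(np.uint8); x,y,w,h=cv2.boundingRect(m)
            print(n,t,round(d['score'],2),np.round(d['centre'],1),(x,y,w,h),m.sum(), 'z.04',np.round(at_z(c,d['centre'],.04),4))
c=viewer.get_calibration('top')
print('mouth',at_z(c,(290,175),.095)); print('knob',at_z(c,(304.5,234.3),.074),'collar',at_z(c,(303,236.3),.038))
cs=viewer.get_calibration('side'); print('mouth side',at_z(cs,(252.8,191.5),.095),'knobtop',at_z(cs,(313.5,207.5),.076))
print(np.round(c['R'],3))
cw=viewer.get_calibration('wrist'); s=manip.get_state()
from scipy.spatial.transform import Rotation as Ro
q=s['ee_rot']; R=Ro.from_quat(q[[1,2,3,0]]).as_matrix(); print('tool R',np.round(R,3)); 
C=-np.array(cw['R']).T@np.array(cw['t']); print('cam in tool',R.T@(C-s['position'])); print('cam axes in tool',np.round(R.T@np.array(cw['R']).T,3))
```

```text
top stopper 0.79 [289.6 273.7] (281, 262, 20, 20) 327 z.04 [ 0.3258 -0.1927  0.04  ]
top stopper 0.67 [303.  232.3] (294, 227, 19, 19) 294 z.04 [ 0.4355 -0.2287  0.04  ]
top stopper 0.57 [399.  237.4] (390, 227, 20, 19) 301 z.04 [ 0.4235 -0.4858  0.04  ]
top crock 0.97 [290.3 174.4] (265, 159, 49, 39) 1327 z.04 [ 0.5934 -0.195   0.04  ]
top spare_stopper 0.6 [248.6 231.6] (242, 226, 15, 14) 166 z.04 [ 0.4364 -0.0835  0.04  ]
side stopper 0.96 [312.6 220.1] (302, 205, 21, 32) 410 z.04 [ 0.4246 -0.2318  0.04  ]
side stopper 0.57 [355.4 188.6] (346, 176, 14, 27) 252 z.04 [ 0.4247 -0.4917  0.04  ]
side stopper 0.51 [337.9 229.9] (329, 220, 17, 23) 176 z.04 [ 0.3499 -0.2221  0.04  ]
side stopper 0.4 [249.2 208.3] (234, 186, 37, 45) 1394 z.04 [ 0.594  -0.1926  0.04  ]
side stopper 0.25 [228.7 244.4] (221, 226, 21, 39) 583 z.04 [ 0.5157 -0.0156  0.04  ]
side crock 0.78 [254.9 210.4] (233, 186, 39, 45) 1437 z.04 [ 0.5742 -0.1912  0.04  ]
side spare_stopper 0.63 [277.1 241.2] (269, 225, 17, 34) 391 z.04 [ 0.437  -0.0908  0.04  ]
mouth [ 0.57891327 -0.19086968  0.095     ]
knob [ 0.42679858 -0.22950749  0.074     ] collar [ 0.42494953 -0.22878369  0.038     ]
mouth side [ 0.57628552 -0.18502348  0.095     ] knobtop [ 0.42324355 -0.22949687  0.076     ]
[[ 0.005 -1.     0.018]
 [-0.989 -0.007 -0.15 ]
 [ 0.15  -0.017 -0.989]]
tool R [[-0.     0.97   0.244]
 [-0.     0.244 -0.97 ]
 [-1.    -0.     0.   ]]
cam in tool [-1.41398441e-01  7.35295648e-02  2.72372918e-05]
cam axes in tool [[ 0.    -0.291  0.957]
 [-0.    -0.957 -0.291]
 [ 1.    -0.    -0.   ]]
```

View pics/wrist0.png

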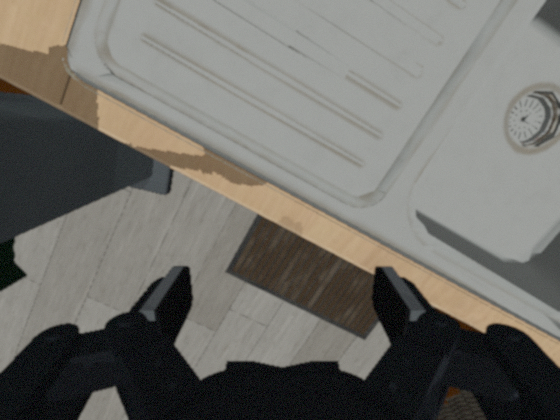

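Call:
{"method": "move_arm", "body": {
  "rows": [
    [[0,80,-70],0,85],
    [[0,160,-140],0,85],
    [[20,230,-200],0,85],
    [[40,283,-249],0,85],
    [[40,283,-249],0,85],
    [[40,283,-249],0,85],
    [[40,283,-249],0,85],
    [[40,283,-249],0,85]
  ]
}}

```text
clock: 1.67
position: [0.3289, -0.2832, 0.198]
ee_rot: [0.558, 0.435, 0.557, -0.435]
contact_force: [0.7, -0.2, -0.2]
width: 0.0851
```

Call:
{"method": "move_arm", "body": {
  "rows": [
    [[10,20,-16],0,85],
    [[10,33,-29],0,85],
    [[10,33,-29],0,85],
    [[10,33,-29],0,85]
  ]
}}

```text
clock: 2.0
position: [0.3541, -0.2466, 0.1881]
ee_rot: [0.559, 0.434, 0.558, -0.434]
contact_force: [0.2, -0.7, -0.7]
width: 0.0849
```

```bash
cat > w.py <<'E'
from h import *
import sys
cal=viewer.get_calibration('wrist'); s=manip.get_state()
im=snap('wrist',sys.argv[1]); print(np.round(s['position'],4),s['width'],'cam',-np.array(cal['R']).T@np.array(cal['t']))
for t in sys.argv[2:]:
    for d in finder.trace(t,'wrist'):
        m=d['mask'].astype(np.uint8); print(t,round(d['score'],2),np.round(d['centre'],1),cv2.boundingRect(m),'z.04',np.round(at_z(cal,d['centre'],.04),4))
E
python3 w.py w1.png stopper crock
```

```text
[ 0.3541 -0.2466  0.1881] 0.08490955798606226 cam [ 0.42528409 -0.22829104  0.32952888]
stopper 0.9 [226.8 206.1] (201, 179, 54, 53) z.04 [ 0.333  -0.1967  0.04  ]
stopper 0.58 [286.5 116.7] (256, 87, 58, 60) z.04 [ 0.4279 -0.2323  0.04  ]
stopper 0.57 [538.1 178.9] (504, 157, 56, 54) z.04 [ 0.4321 -0.4781  0.04  ]
```

View pics/w1.png

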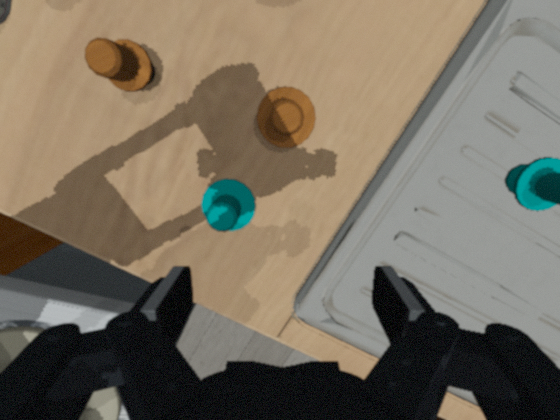

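The wide stopper is nearly right below the camera, with its knob at about (287,117) and its collar concentric with it. Next I'll zoom in to measure it precisely.

Run:
```python
from h import *
a=cv2.imread('pics/w1.png')[77:157,240:340]; cv2.imwrite('pics/w1z.png',cv2.resize(a,None,fx=7,fy=7,interpolation=cv2.INTER_CUBIC))
c=viewer.get_calibration('wrist')
for p in [(286.5,117)]:
    print(at_z(c,p,.038),at_z(c,p,.074),at_z(c,p,.0))
```

```text
[ 0.42725944 -0.23424939  0.038     ] [ 0.42695773 -0.23373498  0.074     ] [ 0.42757791 -0.23479237  0.        ]
```

View pics/w1z.png

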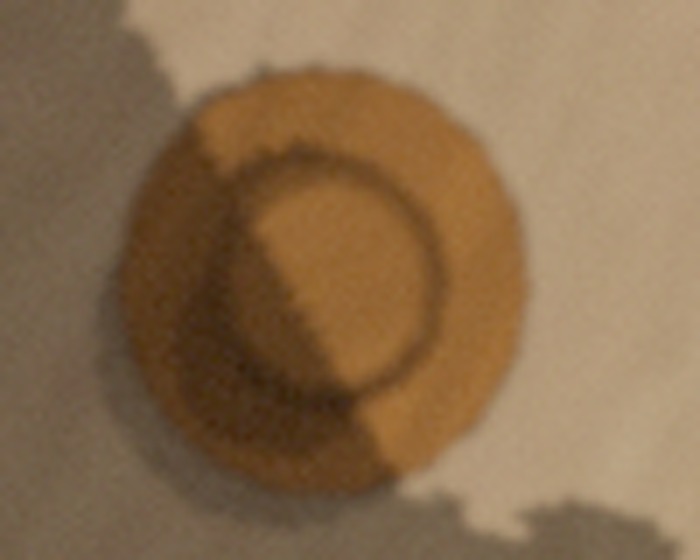

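Call:
{"method": "move_arm", "body": {
  "rows": [
    [[-57,40,-2],0,85],
    [[-57,80,-4],0,85],
    [[-57,120,-6],0,85],
    [[-57,157,-7],0,85],
    [[-57,157,-7],0,85],
    [[-57,157,-7],0,85],
    [[-57,157,-7],0,85]
  ]
}}

```text
clock: 2.73
position: [0.5035, -0.204, 0.2446]
ee_rot: [0.557, 0.434, 0.557, -0.436]
contact_force: [-0.4, 0.1, -0.3]
width: 0.0851
```

```bash
python3 w.py w2.png crock
python3 - <<'E'
from h import *
a=cv2.imread('pics/w2.png')[60:180,220:350]; cv2.imwrite('pics/w2z.png',cv2.resize(a,None,fx=5,fy=5,interpolation=cv2.INTER_CUBIC))
E
```

```text
[ 0.5035 -0.204   0.2446] 0.08513198245223323 cam [ 0.57504082 -0.18597213  0.38595039]
crock 0.92 [290.9 108.6] (227, 58, 128, 103) z.04 [ 0.5866 -0.1933  0.04  ]
```

View pics/w2.png

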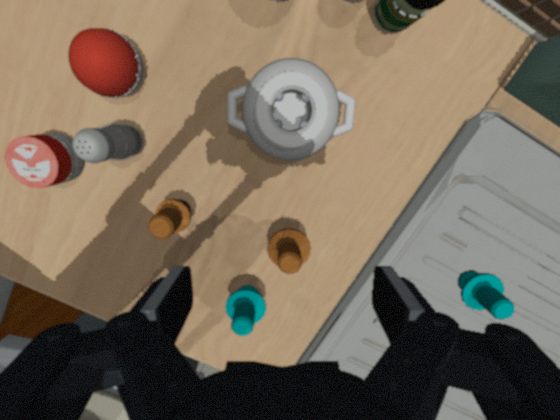

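View pics/w2z.png

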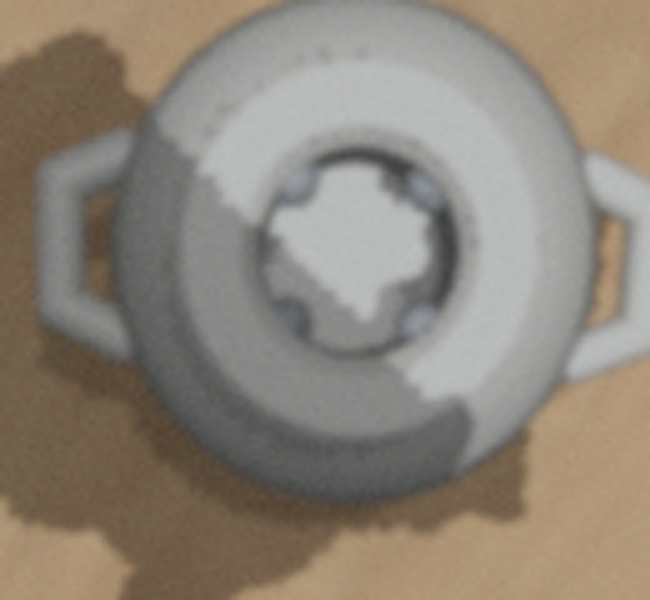

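The mouth's centre is at about (291.7,110) in the wrist view, with the four balls visible in the bore and the rim concentric with it.

Run:
```python
from h import *
c=viewer.get_calibration('wrist'); M=at_z(c,(291.7,110),.095); print('mouth',M)
for p in [(288.5,248)]: print('collar here',at_z(c,p,.038))
a=cv2.imread('pics/w2.png')[215:285,250:330]; cv2.imwrite('pics/w2y.png',cv2.resize(a,None,fx=7,fy=7,interpolation=cv2.INTER_CUBIC))
```

```text
mouth [ 0.58275024 -0.1932304   0.095     ]
collar here [ 0.42837545 -0.23088239  0.038     ]
```

View pics/w2y.png

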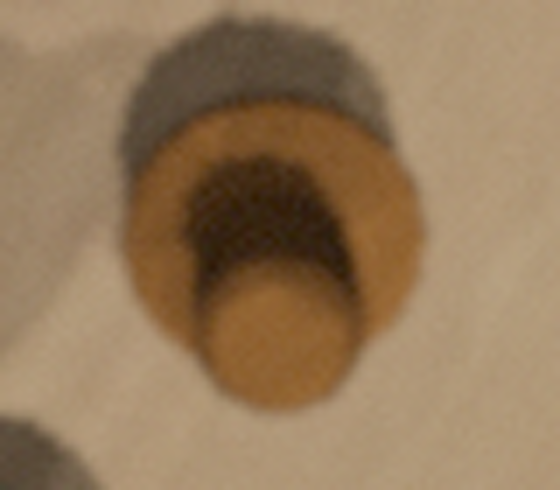

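Call:
{"method": "move_arm", "body": {
  "rows": [
    [[20,-40,4],0,70],
    [[60,-80,8],0,70],
    [[100,-81,8],0,70],
    [[130,-81,8],0,70],
    [[130,-81,8],0,70],
    [[130,-81,8],0,70]
  ]
}}

```text
clock: 3.33
position: [0.423, -0.231, 0.114]
ee_rot: [0.555, 0.435, 0.558, -0.437]
contact_force: [0.8, -0.6, 1.1]
width: 0.0699
```

```bash
python3 w.py w3.png stopper
python3 - <<'E'
from h import *
s=manip.get_state();print(s['ee_rot'],s['position'])
snap('side','s3.png');a=cv2.imread('pics/s3.png')[130:300,220:440]; cv2.imwrite('pics/s3z.png',cv2.resize(a,None,fx=3.5,fy=3.5,interpolation=cv2.INTER_CUBIC))
E
```

```text
[ 0.423 -0.231  0.114] 0.06993356309906452 cam [ 0.49513689 -0.21369065  0.25503032]
stopper 0.88 [552.3 266.5] (544, 254, 16, 40) z.04 [ 0.4378 -0.4413  0.04  ]
stopper 0.86 [219.4 318.7] (195, 276, 55, 84) z.04 [ 0.3298 -0.2011  0.04  ]
stopper 0.81 [286.  214.4] (249, 180, 72, 74) z.04 [ 0.4295 -0.2322  0.04  ]
[ 0.5583186   0.43516451  0.55536593 -0.43644115] [ 0.42693661 -0.23292277  0.11712201]
```

View pics/w3.png

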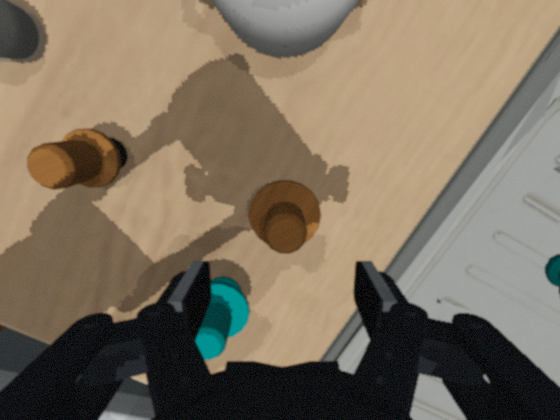

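View pics/s3z.png

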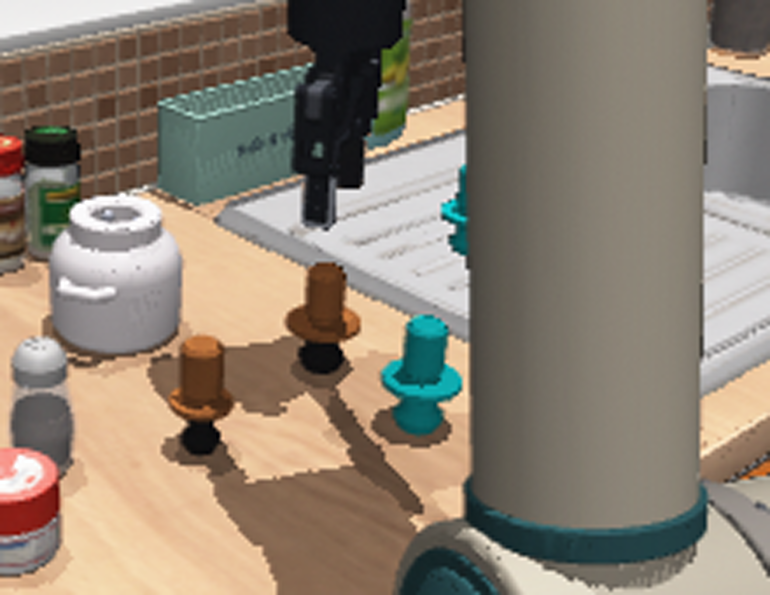

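The stopper is centred between the fingers in column (about 286, against a finger mid-line of about 283).

Run:
```python
from h import *
from scipy.spatial.transform import Rotation as Ro
a=cv2.imread('pics/w3.png')[165:265,230:340]; cv2.imwrite('pics/w3z.png',cv2.resize(a,None,fx=6,fy=6,interpolation=cv2.INTER_CUBIC))
for i in range(3):
    c=viewer.get_calibration('wrist'); s=manip.get_state(); q=s['ee_rot'];R=Ro.from_quat(q[[1,2,3,0]]).as_matrix()
    for p,z in (((284.5,214.5),.038),((285.7,229.5),.074)):
        X=at_z(c,p,z); print(s['position'],X, R.T@(X-s['position']))
    viewer.get_image('top')
```

```text
[ 0.42757513 -0.23309539  0.11756877] [ 0.43272601 -0.23419023  0.038     ] [0.07958966 0.00457371 0.00186721]
[ 0.42757513 -0.23309539  0.11756877] [ 0.43390624 -0.23419454  0.074     ] [0.04359418 0.00579149 0.00235258]
[ 0.42773208 -0.23296568  0.11764171] [ 0.43288157 -0.23408694  0.038     ] [0.07966423 0.00454813 0.00187113]
[ 0.42773208 -0.23296568  0.11764171] [ 0.43405099 -0.23408527  0.074     ] [0.04366908 0.00576422 0.00235916]
[ 0.42758859 -0.23272734  0.11742202] [ 0.4327809  -0.23379444  0.038     ] [0.07944243 0.00462647 0.00185779]
[ 0.42758859 -0.23272734  0.11742202] [ 0.43397351 -0.23379738  0.074     ] [0.04344686 0.00585314 0.00234409]
```

View pics/w3z.png

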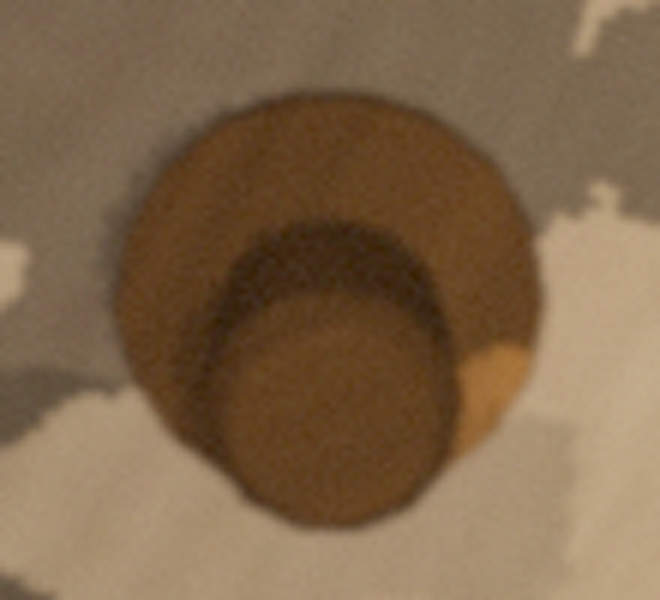

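```bash
python3 w.py w4.png
python3 - <<'E'
from h import *
a=cv2.imread('pics/w4.png')[165:265,230:340]; cv2.imwrite('pics/w4z.png',cv2.resize(a,None,fx=6,fy=6,interpolation=cv2.INTER_CUBIC))
E
```

```text
[ 0.4273 -0.2324  0.1171] 0.06999156126454664 cam [ 0.4983086  -0.21406531  0.25860174]
```

View pics/w4z.png

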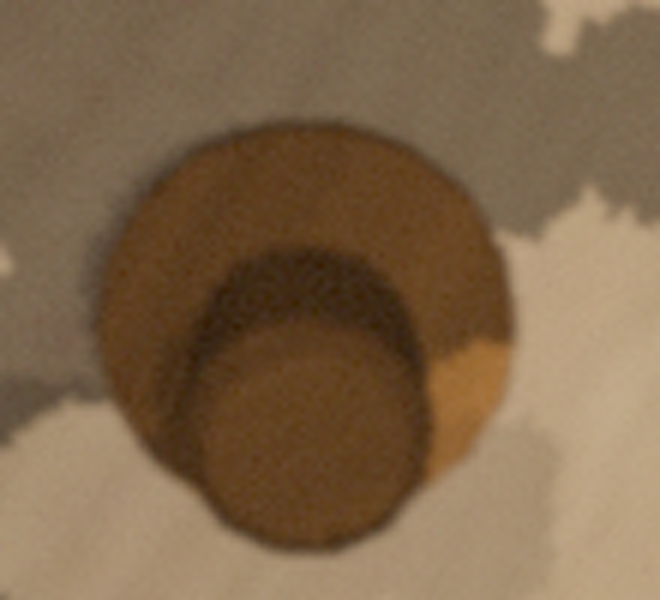

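Call:
{"method": "move_arm", "body": {
  "rows": [
    [[30,1.5,-0.5],0,70],
    [[55,1.5,-0.5],0,70],
    [[71,1.5,-0.5],0,70],
    [[71,1.5,-0.5],0,70],
    [[71,1.5,-0.5],0,70],
    [[71,1.5,-0.5],0,70]
  ]
}}

```text
clock: 4.18
position: [0.4296, -0.2322, 0.0469]
ee_rot: [0.559, 0.435, 0.555, -0.436]
contact_force: [0.4, -0.6, 1.0]
width: 0.0701
```

```bash
python3 w.py w5.png
python3 - <<'E'
from h import *
s=manip.get_state(); print(s['position'],s['contact_force'])
snap('side','s5.png');a=cv2.imread('pics/s5.png')[160:280,240:400]; cv2.imwrite('pics/s5z.png',cv2.resize(a,None,fx=4.8,fy=4.8,interpolation=cv2.INTER_CUBIC))
E
```

```text
[ 0.4296 -0.2322  0.0469] 0.07013232363234513 cam [ 0.50038557 -0.21366378  0.18845691]
[ 0.42972202 -0.23231585  0.04710618] [-0.2069986   0.91187072  1.20936544]
```

View pics/w5.png

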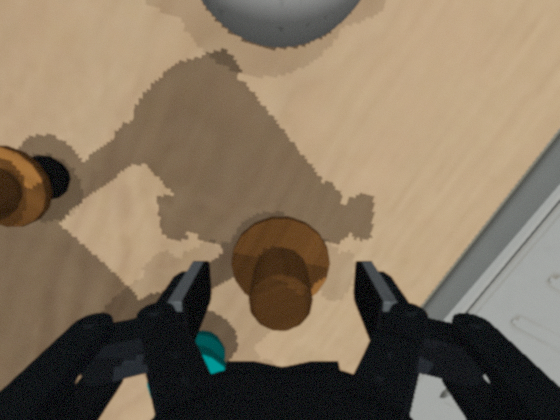

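View pics/s5z.png

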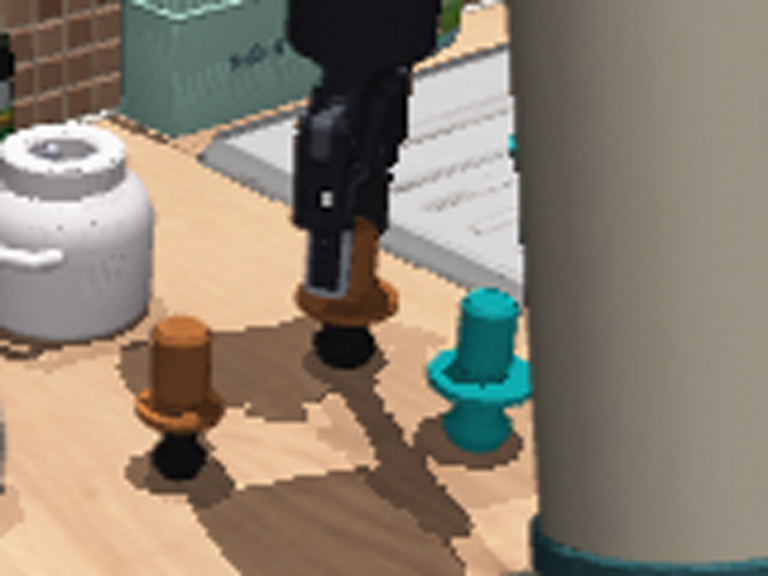

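Run:
```python
from h import *
c=viewer.get_calibration('wrist'); p=manip.get_state()['position']
for z in (.076,.074,.047,.038): print(z,proj(c,[p[0],p[1],z]))
a=cv2.imread('pics/w5.png')[200:340,200:360]; cv2.imwrite('pics/w5z.png',cv2.resize(a,None,fx=4,fy=4,interpolation=cv2.INTER_CUBIC))
```

```text
0.076 [282.42810939 302.00236113]
0.074 [282.3910955  299.33155852]
0.047 [281.97989698 269.66079608]
0.038 [281.87139287 261.83148918]
```

View pics/w5z.png

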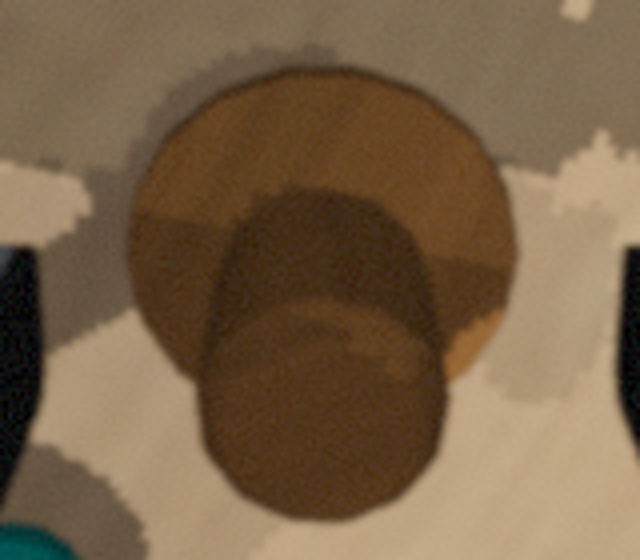

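Call:
{"method": "move_arm", "body": {
  "rows": [
    [[0,0,-1],0,45],
    [[0,0,-1],0,26],
    [[0,0,-1],0,10],
    [[0,0,-1],0,10],
    [[0,0,-1],0,10],
    [[0,0,-1],0,10],
    [[0,0,-1],0,10],
    [[0,0,-1],0,10]
  ],
  "force": 70
}}

```text
clock: 4.95
position: [0.4297, -0.2314, 0.048]
ee_rot: [0.56, 0.435, 0.554, -0.436]
contact_force: [-0.9, 2.1, 5.4]
width: 0.0261
```

Call:
{"method": "move_arm", "body": {
  "rows": [
    [[0,0,0],0,10],
    [[0,0,0],0,10],
    [[0,0,0],0,10],
    [[0,0,0],0,10]
  ]
}}

```text
clock: 5.28
position: [0.4296, -0.2314, 0.048]
ee_rot: [0.56, 0.435, 0.554, -0.436]
contact_force: [-0.6, 0.2, 1.0]
width: 0.0261
```

```bash
python3 w.py w6.png
python3 - <<'E'
from h import *
s=manip.get_state(); print(s['position'],s['contact_force'],s['width'])
snap('side','s6.png');a=cv2.imread('pics/s6.png')[160:280,240:400]; cv2.imwrite('pics/s6z.png',cv2.resize(a,None,fx=4.8,fy=4.8,interpolation=cv2.INTER_CUBIC))
E
```

```text
[ 0.4296 -0.2314  0.048 ] 0.02607268061609733 cam [ 0.50026338 -0.21281839  0.18965393]
[ 0.42967623 -0.23144695  0.04800468] [-0.12599403  0.12996823  2.25237016] 0.025812647304246927
```

View pics/w6.png

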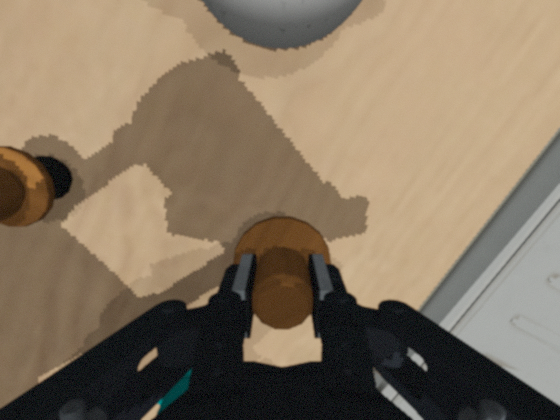

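View pics/s6z.png

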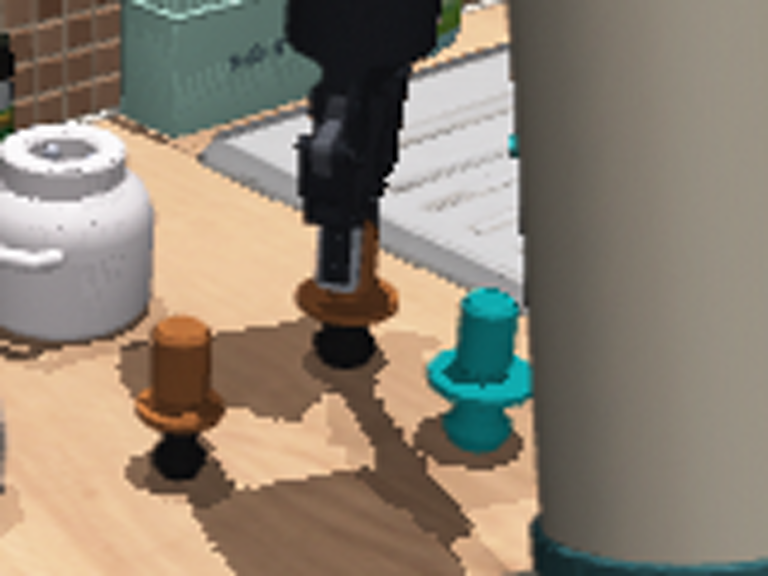

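Gripped at 26 mm with the stopper upright between the pads. Lifting.

Call:
{"method": "move_arm", "body": {
  "rows": [
    [[-10,0,0],0,10],
    [[-35,0,0],0,10],
    [[-65,0,0],0,10],
    [[-95,0,0],0,10],
    [[-115,0,0],0,10],
    [[-115,0,0],0,10],
    [[-115,0,0],0,10],
    [[-115,0,0],0,10]
  ]
}}

```text
clock: 6.05
position: [0.4282, -0.2301, 0.1618]
ee_rot: [0.559, 0.435, 0.555, -0.436]
contact_force: [0.9, 0.5, -1.2]
width: 0.0257
```

```bash
python3 - <<'E'
from h import *
from scipy.spatial.transform import Rotation as Ro
s=manip.get_state(); q=s['ee_rot'];R=Ro.from_quat(q[[1,2,3,0]]).as_matrix()
print(s['position'],s['contact_force'],s['width']);print(np.round(R,4))
print(R.T@(np.array([.584,-.192,s['position'][2]])-s['position']))
E
python3 w.py w7.png
```

```text
[ 0.42822627 -0.23011145  0.16183979] [ 0.87339047  0.49882227 -1.22303592] 0.025727318883640708
[[ 0.0034  0.9703  0.2417]
 [-0.0047  0.2417 -0.9703]
 [-1.      0.0022  0.0054]]
[0.00034952 0.16036636 0.00066713]
[ 0.4282 -0.2301  0.1618] 0.025727318883640708 cam [ 0.49908263 -0.21171525  0.30337814]
```

View pics/w7.png

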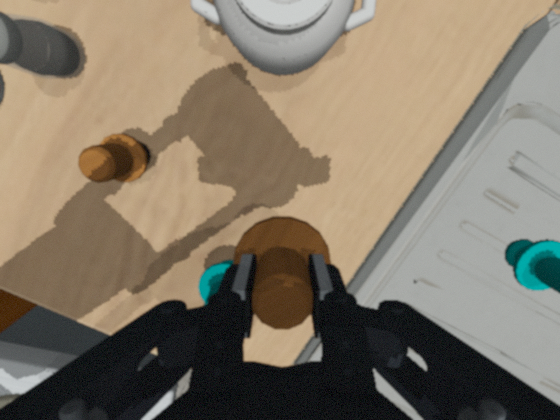

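Call:
{"method": "move_arm", "body": {
  "rows": [
    [[-18,30,0],0,10],
    [[-18,65,0],0,10],
    [[-18,100,1],0,10],
    [[-18,135,1],0,10],
    [[-18,160,1],0,10],
    [[-18,160,1],0,10],
    [[-18,160,1],0,10],
    [[-18,160,1],0,10]
  ]
}}

```text
clock: 6.77
position: [0.582, -0.1918, 0.1776]
ee_rot: [0.557, 0.434, 0.557, -0.436]
contact_force: [0.1, -0.5, -2.0]
width: 0.0259
```

```bash
python3 w.py w8.png
python3 - <<'E'
from h import *
s=manip.get_state(); print(s['position'],s['contact_force'],s['width'],s['ee_rot'])
snap('side','s8.png');a=cv2.imread('pics/s8.png')[110:250,190:320]; cv2.imwrite('pics/s8z.png',cv2.resize(a,None,fx=4.2,fy=4.2,interpolation=cv2.INTER_CUBIC))
snap('top','t8.png');a=cv2.imread('pics/t8.png')[120:230,220:360]; cv2.imwrite('pics/t8z.png',cv2.resize(a,None,fx=5,fy=5,interpolation=cv2.INTER_CUBIC))
E
```

```text
[ 0.582  -0.1918  0.1776] 0.025862014493650443 cam [ 0.65357031 -0.1736473   0.31884046]
[ 0.58176185 -0.19203592  0.17815729] [ 1.99897476e-01  2.74206013e-04 -8.54050393e-01] 0.025951575068236095 [ 0.55742287  0.43443106  0.55676733 -0.43653127]
```

View pics/w8.png

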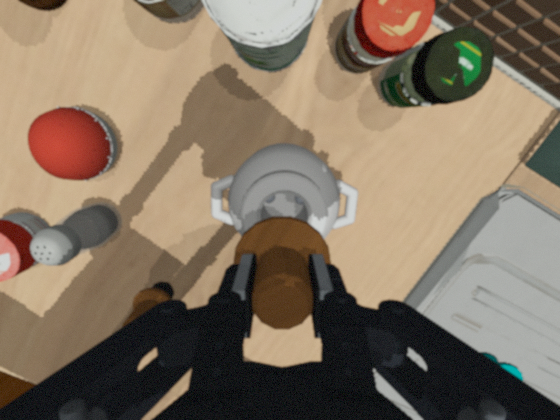

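View pics/s8z.png

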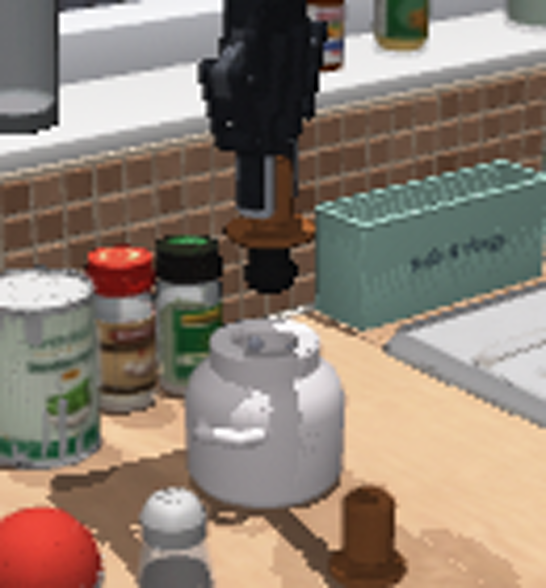

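View pics/t8z.png

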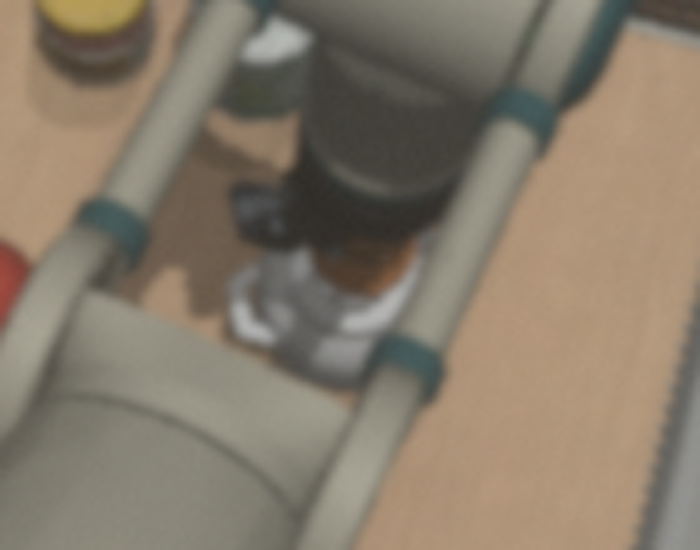

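Run:
```python
from h import *
a=cv2.imread('pics/w8.png')[130:280,200:370]; a=cv2.resize(a,None,fx=4.5,fy=4.5,interpolation=cv2.INTER_CUBIC)
c=viewer.get_calibration('wrist')
def circ(C,r,z,img,cal,off,f,col):
    t=np.linspace(0,2*np.pi,90)
    P=np.array([proj(cal,[C[0]+r*np.cos(u),C[1]+r*np.sin(u),z]) for u in t]); P=((P-off+.5)*f-.5)
    cv2.polylines(img,[np.round(P).astype(np.int32)],True,col,1,cv2.LINE_AA)
M=(.5828,-.1932)
circ(M,.034,.095,a,c,(200,130),4.5,(0,0,255)); circ(M,.0185,.095,a,c,(200,130),4.5,(0,255,0))
cv2.imwrite('pics/w8z.png',a)
cs=viewer.get_calibration('side')
b=cv2.imread('pics/s8.png')[110:250,190:320]; b=cv2.resize(b,None,fx=4.2,fy=4.2,interpolation=cv2.INTER_CUBIC)
M2=(.578,-.189)
circ(M2,.034,.095,b,cs,(190,110),4.2,(0,0,255)); 
S=(.5819,-.192); circ(S,.027,.1785-.048+.035,b,cs,(190,110),4.2,(255,0,255))
cv2.imwrite('pics/s8y.png',b)
```

View pics/w8z.png

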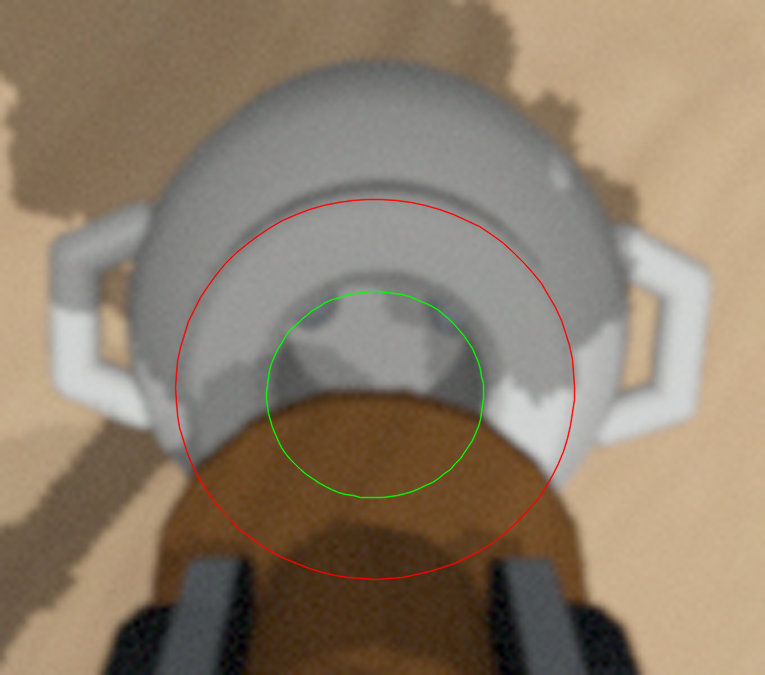

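View pics/s8y.png

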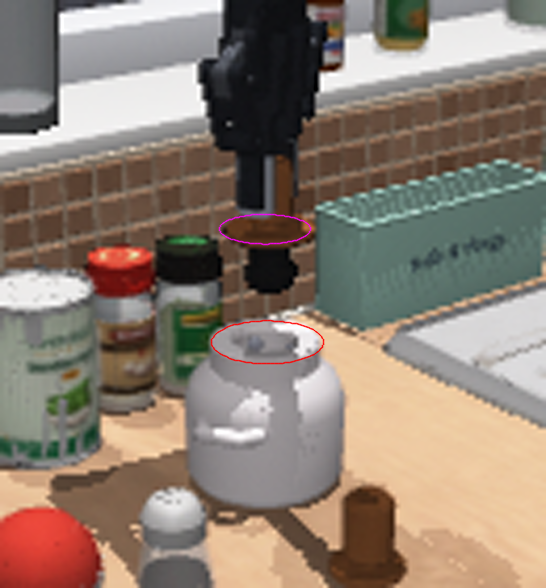

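Call:
{"method": "move_arm", "body": {
  "rows": [
    [[0,2,2],0,10],
    [[10,2,2],0,10],
    [[20,2,2],0,10],
    [[27,2,2],0,10],
    [[32,2,2],0,10],
    [[32,2,2],0,10],
    [[32,2,2],0,10],
    [[32,2,2],0,10]
  ]
}}

```text
clock: 7.58
position: [0.5847, -0.1941, 0.1473]
ee_rot: [0.558, 0.435, 0.556, -0.436]
contact_force: [-0.3, -0.4, -0.9]
width: 0.0258
```

```bash
cat > v.py <<'E'
from h import *
import sys
k=sys.argv[1]
s=manip.get_state(); print(s['clock'],np.round(s['position'],4),np.round(s['contact_force'],2),np.round(s['moment'],3),round(s['width'],4))
snap('side','s%s.png'%k);a=cv2.imread('pics/s%s.png'%k)[130:240,200:310]; a=cv2.resize(a,None,fx=5,fy=5,interpolation=cv2.INTER_CUBIC)
snap('wrist','w%s.png'%k);b=cv2.imread('pics/w%s.png'%k)[150:290,190:380]; b=cv2.resize(b,None,fx=4,fy=4,interpolation=cv2.INTER_CUBIC)
cv2.imwrite('pics/s%sz.png'%k,a);cv2.imwrite('pics/w%sz.png'%k,b)
E
python3 v.py 9
```

```text
7.5833 [ 0.5847 -0.1941  0.1473] [-0.29 -0.37 -0.92] [ 0.034  0.048 -0.018] 0.0258
```

View pics/s9z.png

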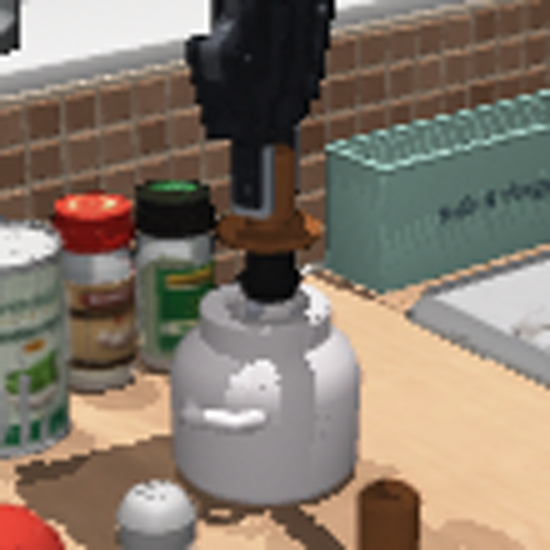

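View pics/w9z.png

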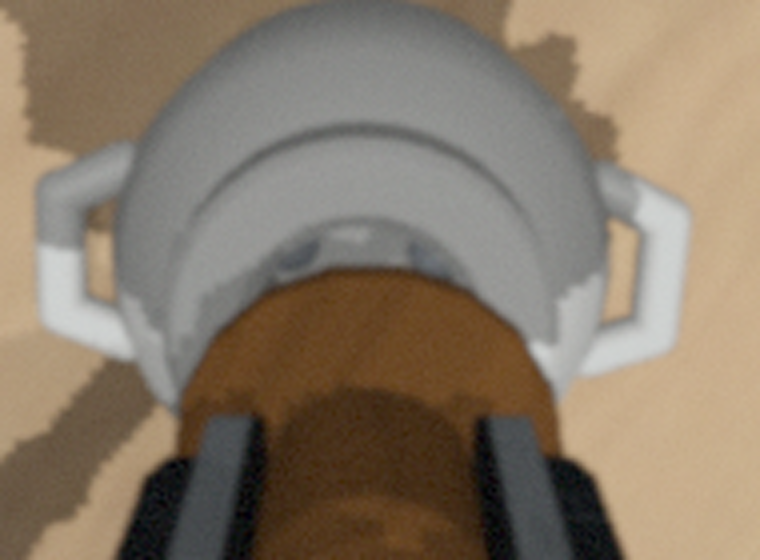

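Run:
```python
from h import *
c=viewer.get_calibration('side')
for z in (.03,.095,.11,.135,.17): print(z,proj(c,[.58,-.19,z])[0])
w=viewer.get_calibration('wrist'); 
def circ(C,r,z,img,cal,off,f,col):
    t=np.linspace(0,2*np.pi,90)
    P=np.array([proj(cal,[C[0]+r*np.cos(u),C[1]+r*np.sin(u),z]) for u in t]); P=((P-off+.5)*f-.5)
    cv2.polylines(img,[np.round(P).astype(np.int32)],True,col,1,cv2.LINE_AA)
p=manip.get_state()['position']; print(p)
b=cv2.imread('pics/w9z.png'); circ(p,.034,.095,b,w,(190,150),4,(0,0,255)); circ(p,.05,.054,b,w,(190,150),4,(255,0,0)); circ(p,.027,p[2]-.010,b,w,(190,150),4,(0,255,0)); circ(p,.0185,.095,b,w,(190,150),4,(0,0,255));cv2.imwrite('pics/w9y.png',b)
```

```text
0.03 252.86820551414894
0.095 252.80955949436208
0.11 252.7955867384762
0.135 252.77191719064692
0.17 252.73795343683474
[ 0.58485552 -0.19406612  0.14758908]
```

View pics/w9y.png

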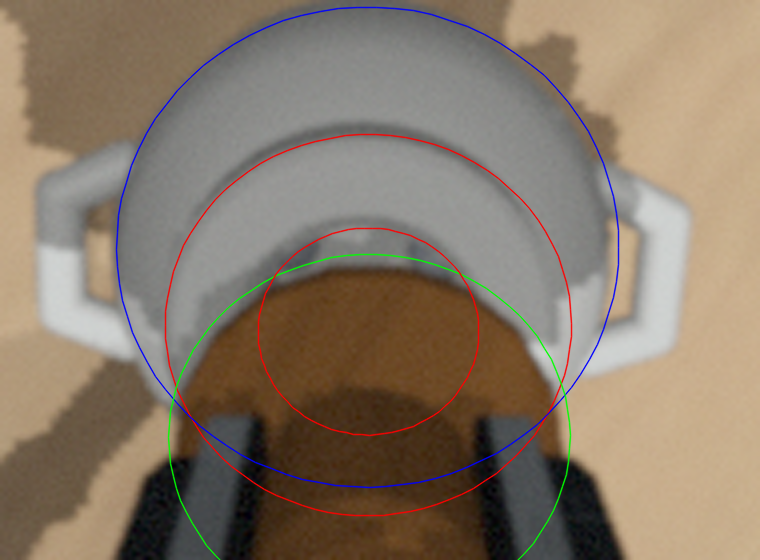

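The foot is about 4 mm above the rim. In the side view the plug axis (column 271) is right of the neck axis (264), and the wrist view agrees. I'll correct by y +2.5 mm and z −1 mm, then enter.

Call:
{"method": "move_arm", "body": {
  "rows": [
    [[0,2.5,-1],0,10],
    [[2,2.5,-1],0,10],
    [[5,2.5,-1],0,10],
    [[8,2.5,-1],0,10],
    [[8,2.5,-1],0,10],
    [[8,2.5,-1],0,10]
  ]
}}

```text
clock: 8.18
position: [0.5868, -0.1924, 0.1392]
ee_rot: [0.558, 0.435, 0.556, -0.436]
contact_force: [1.0, 0.1, -1.2]
width: 0.0258
```

```bash
python3 v.py 10
```

```text
8.1833 [ 0.5868 -0.1924  0.1392] [ 1.    0.13 -1.17] [-0.054 -0.002 -0.005] 0.0258
```

View pics/s10z.png

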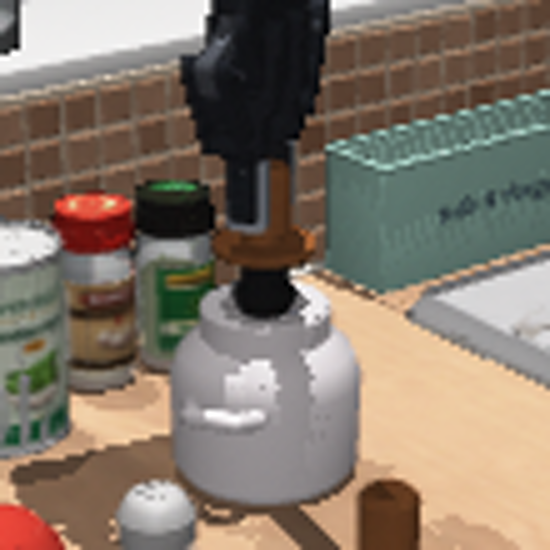

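View pics/w10z.png

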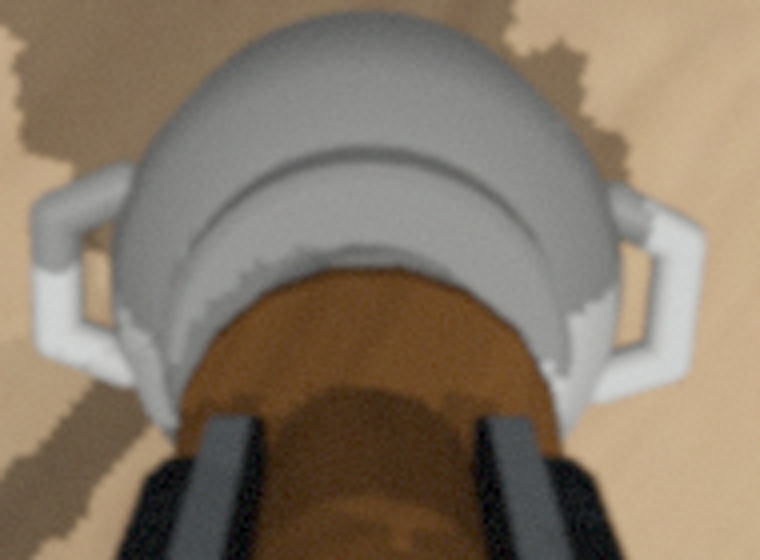

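Aligned in both views (collar 264.5 against neck 264 in the side view, 370 against 369 in the wrist view), with no side force. Descending gently.

Call:
{"method": "move_arm", "body": {
  "rows": [
    [[2,0,0],0,10],
    [[4,0,0],0,10],
    [[6,0,0],0,10],
    [[7,0,0],0,10],
    [[7,0,0],0,10]
  ]
}}

```text
clock: 8.7
position: [0.5868, -0.1926, 0.1325]
ee_rot: [0.558, 0.435, 0.556, -0.436]
contact_force: [-1.2, -0.0, 0.0]
width: 0.0261
```

Call:
{"method": "move_arm", "body": {
  "rows": [
    [[1,0,0],0,10],
    [[2,0,0],0,10],
    [[3,0,0],0,10],
    [[4,0,0],0,10],
    [[4,0,0],0,10]
  ]
}}

```text
clock: 9.12
position: [0.5874, -0.1929, 0.1302]
ee_rot: [0.559, 0.435, 0.555, -0.436]
contact_force: [-1.2, 0.3, 7.1]
width: 0.0257
```

Call:
{"method": "move_arm", "body": {
  "rows": [
    [[1,0,0],0,10],
    [[2,0,0],0,10],
    [[2,0,0],0,10]
  ]
}}

```text
clock: 9.37
position: [0.5877, -0.193, 0.1298]
ee_rot: [0.56, 0.435, 0.554, -0.436]
contact_force: [-1.8, 1.3, 8.9]
width: 0.0256
```

Call:
{"method": "move_arm", "body": {
  "rows": [
    [[2,0,0],0,10],
    [[3,0,0],0,10],
    [[4,0,0],0,10],
    [[4,0,0],0,10]
  ]
}}

```text
clock: 9.7
position: [0.588, -0.1931, 0.1284]
ee_rot: [0.56, 0.435, 0.554, -0.436]
contact_force: [-3.6, 1.5, 12.3]
width: 0.0261
```

```bash
python3 v.py 11
```

```text
9.7 [ 0.588  -0.1931  0.1284] [-3.62  1.5  12.31] [ 0.302  0.684 -0.035] 0.0261
```

View pics/s11z.png

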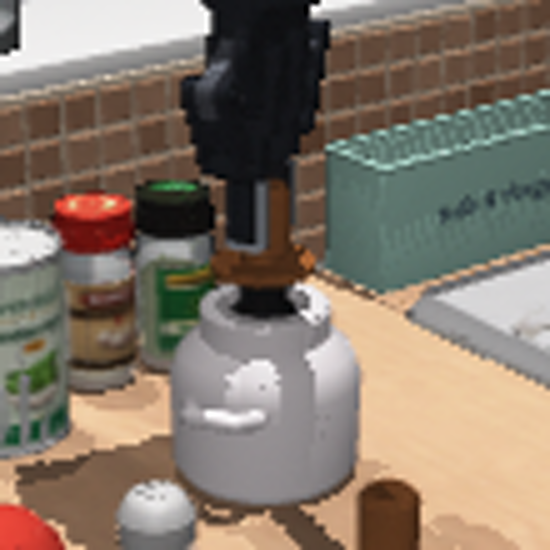

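View pics/w11z.png

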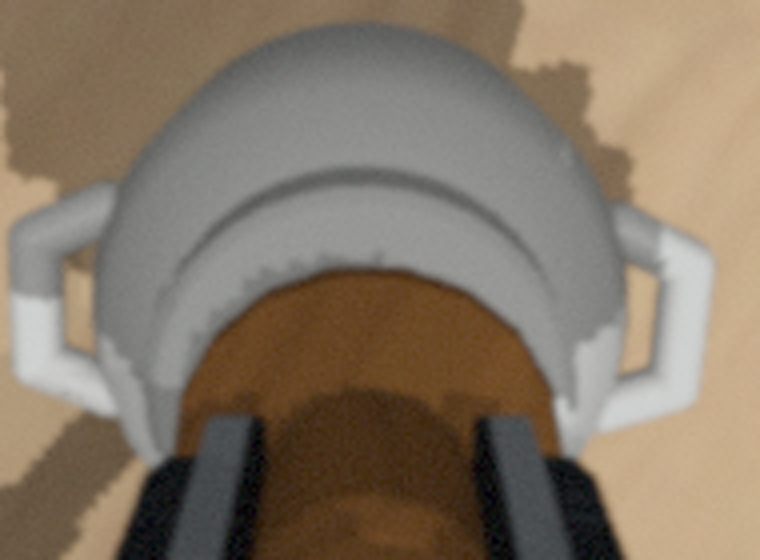

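Call:
{"method": "move_arm", "body": {
  "rows": [
    [[-2,0,0],0,10],
    [[-2,-1,-1],0,10],
    [[0,-1,-1],0,10],
    [[2,-1,-1],0,10],
    [[3,-1,-1],0,10],
    [[3,-1,-1],0,10]
  ]
}}

```text
clock: 10.3
position: [0.5877, -0.1929, 0.1271]
ee_rot: [0.561, 0.435, 0.553, -0.436]
contact_force: [-1.7, 0.3, 8.2]
width: 0.0261
```

```bash
python3 -c "
from h import *
s=manip.get_state(); print(s['clock'],s['position'],s['contact_force'],s['moment'],s['ee_rot'])"
```

```text
10.3 [ 0.58773096 -0.1929289   0.12706445] [-1.69147302  0.29460766  8.206164  ] [0.07988348 0.31824335 0.00767233] [ 0.56148992  0.43534919  0.55255582 -0.43575476]
```

Call:
{"method": "move_arm", "body": {
  "rows": [
    [[2,-0.5,-0.5],0,10],
    [[3,-0.5,-0.5],0,10],
    [[4,-0.5,-0.5],0,10],
    [[5,-0.5,-0.5],0,10],
    [[5,-0.5,-0.5],0,10]
  ]
}}

```text
clock: 10.72
position: [0.5876, -0.1929, 0.1229]
ee_rot: [0.562, 0.435, 0.552, -0.436]
contact_force: [-0.7, -0.6, 4.5]
width: 0.0262
```

Call:
{"method": "move_arm", "body": {
  "rows": [
    [[2,-0.5,-0.5],0,10],
    [[3,-0.5,-0.5],0,10],
    [[4,-0.5,-0.5],0,10],
    [[4,-0.5,-0.5],0,10]
  ]
}}

```text
clock: 11.05
position: [0.5863, -0.1923, 0.1172]
ee_rot: [0.561, 0.435, 0.553, -0.436]
contact_force: [0.1, -0.7, -6.2]
width: 0.0257
```

```bash
python3 v.py 12
```

```text
11.05 [ 0.5863 -0.1923  0.1172] [ 0.13 -0.69 -6.21] [-0.032 -0.052 -0.045] 0.0257
```

View pics/s12z.png

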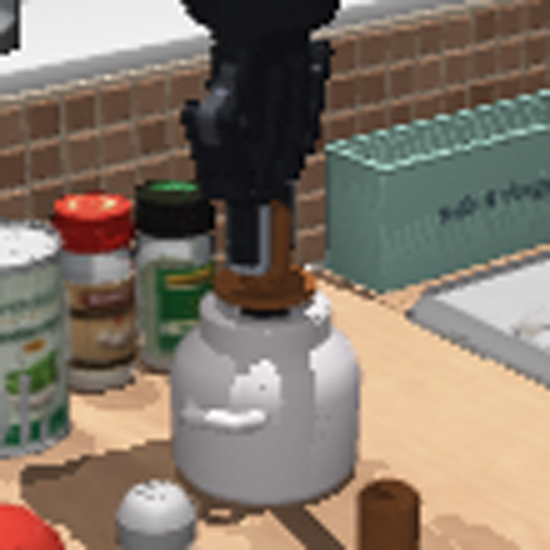

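View pics/w12z.png

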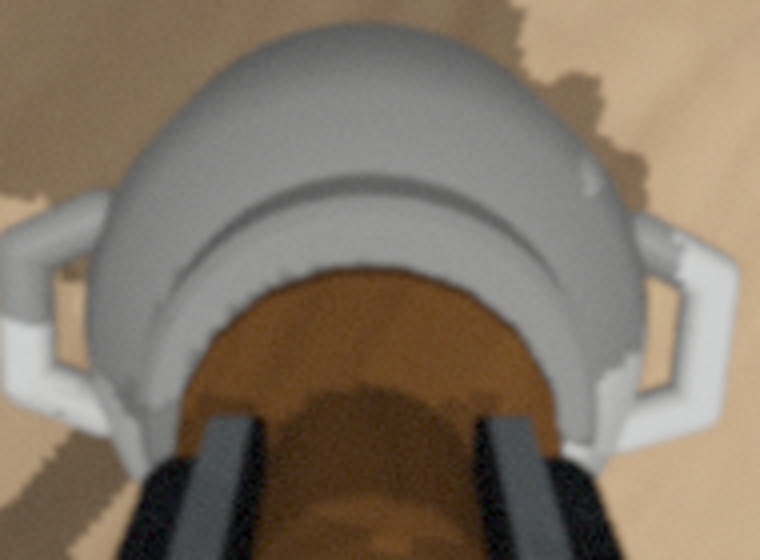

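The collar is a few mm above the rim and the balls have gone past the plug. Now I'll close the remaining gap gently.

Call:
{"method": "move_arm", "body": {
  "rows": [
    [[1,0,0],0,10],
    [[2,0,0],0,10],
    [[3,0,0],0,10],
    [[3,0,0],0,10],
    [[3,0,0],0,10]
  ]
}}

```text
clock: 11.57
position: [0.5866, -0.1924, 0.1142]
ee_rot: [0.561, 0.435, 0.553, -0.436]
contact_force: [-0.5, 0.2, -0.5]
width: 0.0259
```

Call:
{"method": "move_arm", "body": {
  "rows": [
    [[1,0,0],0,10],
    [[2,0,0],0,10],
    [[2,0,0],0,10],
    [[2,0,0],0,10]
  ]
}}

```text
clock: 11.9
position: [0.5867, -0.1924, 0.1123]
ee_rot: [0.562, 0.435, 0.553, -0.436]
contact_force: [0.5, 0.6, -1.1]
width: 0.0259
```

Call:
{"method": "move_arm", "body": {
  "rows": [
    [[1,0,0],0,10],
    [[1.5,0,0],0,10],
    [[2,0,0],0,10],
    [[2,0,0],0,10]
  ]
}}

```text
clock: 12.23
position: [0.5868, -0.1925, 0.1111]
ee_rot: [0.562, 0.435, 0.552, -0.436]
contact_force: [-1.6, 0.7, 5.5]
width: 0.026
```

Call:
{"method": "move_arm", "body": {
  "rows": [
    [[1,0,0],0,10],
    [[1.5,0,0],0,10],
    [[2,0,0],0,10],
    [[2,0,0],0,10]
  ]
}}

```text
clock: 12.57
position: [0.5869, -0.1925, 0.1111]
ee_rot: [0.562, 0.435, 0.552, -0.436]
contact_force: [-2.1, 0.5, 10.3]
width: 0.0259
```

```bash
python3 v.py 13
```

```text
12.5667 [ 0.5869 -0.1925  0.1111] [-2.05  0.49 10.3 ] [ 0.394  0.68  -0.009] 0.0259
```

View pics/s13z.png

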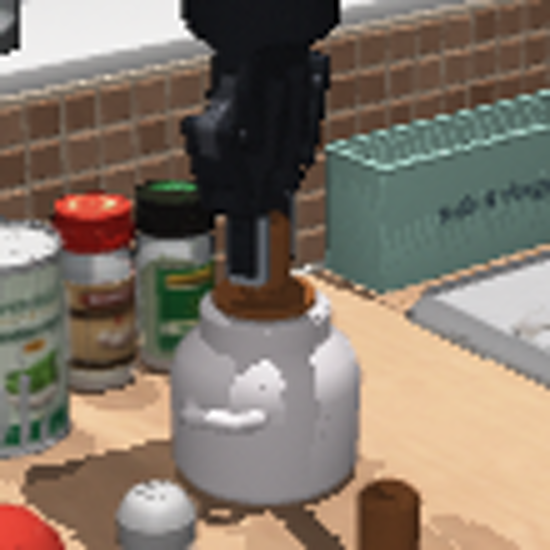

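View pics/w13z.png

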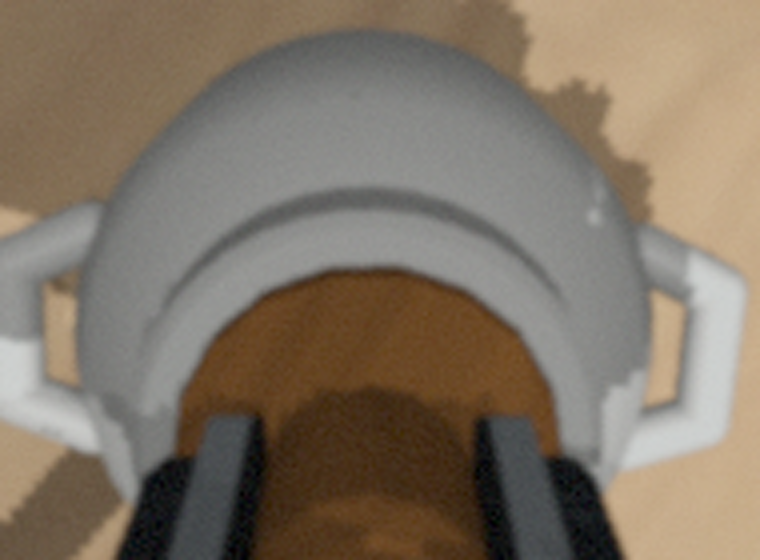

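The collar is on the rim: TCP 0.1111, with the force rising and no further motion. One slightly firmer press to be sure.

Call:
{"method": "move_arm", "body": {
  "rows": [
    [[2,-0.3,0],0,10],
    [[2.5,-0.3,0],0,10],
    [[3,-0.3,0],0,10],
    [[3,-0.3,0],0,10],
    [[3,-0.3,0],0,10],
    [[3,-0.3,0],0,10]
  ]
}}

```text
clock: 13.17
position: [0.5869, -0.1925, 0.111]
ee_rot: [0.563, 0.436, 0.551, -0.435]
contact_force: [-3.9, 1.3, 15.3]
width: 0.0259
```

Call:
{"method": "move_arm", "body": {
  "rows": [
    [[1.5,0,0],0,10],
    [[0,0,0],0,10],
    [[-1,0,0],0,10],
    [[-1,0,0],0,10]
  ]
}}

```text
clock: 13.5
position: [0.5868, -0.1924, 0.1116]
ee_rot: [0.563, 0.436, 0.551, -0.435]
contact_force: [-0.5, -0.1, -0.4]
width: 0.0259
```

Call:
{"method": "move_arm", "body": {
  "rows": [
    [[-0.5,0,0],0,10],
    [[-1,0,0],0,10],
    [[-1,0,0],0,10]
  ]
}}

```text
clock: 13.75
position: [0.5867, -0.1924, 0.1123]
ee_rot: [0.562, 0.436, 0.552, -0.435]
contact_force: [-1.1, 0.5, -1.5]
width: 0.0261
```

Call:
{"method": "move_arm", "body": {
  "rows": [
    [[-1,0,0],0,10],
    [[-2,0,0],0,10],
    [[-3,0,0],0,10],
    [[-3.5,0,0],0,10],
    [[-3.5,0,0],0,10]
  ]
}}

```text
clock: 14.17
position: [0.5865, -0.1923, 0.1157]
ee_rot: [0.562, 0.436, 0.552, -0.435]
contact_force: [-0.2, 0.7, -1.9]
width: 0.0259
```

Call:
{"method": "move_arm", "body": {
  "rows": [
    [[-0.5,0,0],0,10],
    [[-1,0,0],0,10],
    [[-1.2,0,0],0,10],
    [[-1.2,0,0],0,10]
  ]
}}

```text
clock: 14.5
position: [0.5862, -0.1922, 0.1162]
ee_rot: [0.562, 0.435, 0.552, -0.436]
contact_force: [0.0, -0.7, -6.6]
width: 0.0262
```

Call:
{"method": "move_arm", "body": {
  "rows": [
    [[-1.6,0,0],0,10],
    [[-2,0,0],0,10],
    [[-2.5,0,0],0,10],
    [[-2.5,0,0],0,10]
  ]
}}

```text
clock: 14.83
position: [0.5855, -0.192, 0.1172]
ee_rot: [0.561, 0.435, 0.553, -0.436]
contact_force: [2.1, -1.5, -17.6]
width: 0.0258
```

Call:
{"method": "move_arm", "body": {
  "rows": [
    [[-0.7,0,0],0,10],
    [[-0.7,0,0],0,10]
  ]
}}

```text
clock: 15.0
position: [0.5855, -0.192, 0.1172]
ee_rot: [0.561, 0.435, 0.553, -0.436]
contact_force: [1.9, -1.6, -16.5]
width: 0.0261
```

Call:
{"method": "move_arm", "body": {
  "rows": [
    [[0,0,0],0,10],
    [[0,0,0],0,10]
  ]
}}

```text
clock: 15.17
position: [0.5854, -0.192, 0.1171]
ee_rot: [0.561, 0.435, 0.553, -0.436]
contact_force: [1.4, -0.5, -14.3]
width: 0.0259
```

Call:
{"method": "move_arm", "body": {
  "rows": [
    [[0.3,0,0],0,10],
    [[0.3,0,0],0,10]
  ]
}}

```text
clock: 15.33
position: [0.5854, -0.192, 0.1171]
ee_rot: [0.561, 0.435, 0.553, -0.436]
contact_force: [2.1, -1.8, -13.3]
width: 0.0258
```

Call:
{"method": "move_arm", "body": {
  "rows": [
    [[0.3,0,0],0,10],
    [[0.3,0,0],0,10]
  ]
}}

```text
clock: 15.5
position: [0.5855, -0.192, 0.1171]
ee_rot: [0.561, 0.435, 0.553, -0.436]
contact_force: [0.2, -1.5, -11.3]
width: 0.0261
```

Call:
{"method": "move_arm", "body": {
  "rows": [
    [[0.1,0,0],0,10],
    [[0.1,0,0],0,10]
  ]
}}

```text
clock: 15.67
position: [0.5855, -0.192, 0.1171]
ee_rot: [0.561, 0.435, 0.553, -0.436]
contact_force: [0.5, -1.0, -12.3]
width: 0.0257
```

Call:
{"method": "move_arm", "body": {
  "rows": [
    [[0,0,0],0,10],
    [[0,0,0],0,10]
  ]
}}

```text
clock: 15.83
position: [0.5854, -0.192, 0.1171]
ee_rot: [0.561, 0.435, 0.553, -0.436]
contact_force: [1.3, -0.5, -13.0]
width: 0.0256
```

Call:
{"method": "move_arm", "body": {
  "rows": [
    [[0.2,0,0],0,10],
    [[0.2,0,0],0,10],
    [[0.2,0,0],0,10],
    [[0.2,0,0],0,10]
  ]
}}

```text
clock: 16.17
position: [0.5855, -0.1919, 0.1171]
ee_rot: [0.561, 0.435, 0.553, -0.436]
contact_force: [0.4, -0.4, -11.1]
width: 0.0258
```

Call:
{"method": "move_arm", "body": {
  "rows": [
    [[0.1,0,0],0,10],
    [[0.1,0,0],0,10],
    [[0.1,0,0],0,10],
    [[0.1,0,0],0,10]
  ]
}}

```text
clock: 16.5
position: [0.5855, -0.1919, 0.117]
ee_rot: [0.561, 0.435, 0.553, -0.436]
contact_force: [1.4, -0.8, -10.3]
width: 0.0259
```

Call:
{"method": "move_arm", "body": {
  "rows": [
    [[0.1,0,0],0,10],
    [[0.1,0,0],0,10],
    [[0.1,0,0],0,10],
    [[0.1,0,0],0,10]
  ]
}}

```text
clock: 16.83
position: [0.5855, -0.1919, 0.117]
ee_rot: [0.561, 0.435, 0.553, -0.436]
contact_force: [0.8, -0.6, -10.6]
width: 0.0255
```

Call:
{"method": "move_arm", "body": {
  "rows": [
    [[-0.1,0,0],0,10],
    [[-0.1,0,0],0,10],
    [[-0.1,0,0],0,10],
    [[-0.1,0,0],0,10],
    [[-0.1,0,0],0,10]
  ]
}}

```text
clock: 17.25
position: [0.5855, -0.192, 0.1171]
ee_rot: [0.561, 0.435, 0.553, -0.436]
contact_force: [1.3, 0.3, -11.3]
width: 0.0257
```

Call:
{"method": "move_arm", "body": {
  "rows": [
    [[0,0,0],0,10],
    [[0,0,0],0,10],
    [[0,0,0],0,10],
    [[0,0,0],0,10],
    [[0,0,0],0,10]
  ]
}}

```text
clock: 17.67
position: [0.5855, -0.192, 0.1171]
ee_rot: [0.561, 0.435, 0.553, -0.436]
contact_force: [1.0, -1.3, -10.9]
width: 0.0259
```

```bash
python3 v.py 14
```

```text
17.6667 [ 0.5855 -0.192   0.1171] [  1.01  -1.27 -10.93] [-0.18  -0.191 -0.038] 0.0259
```

View pics/s14z.png

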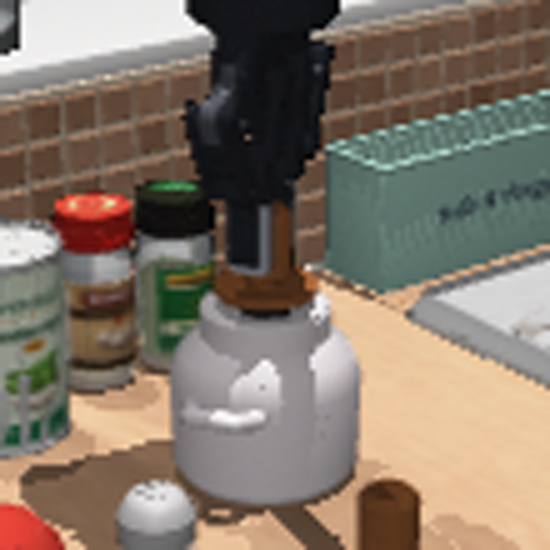

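View pics/w14z.png

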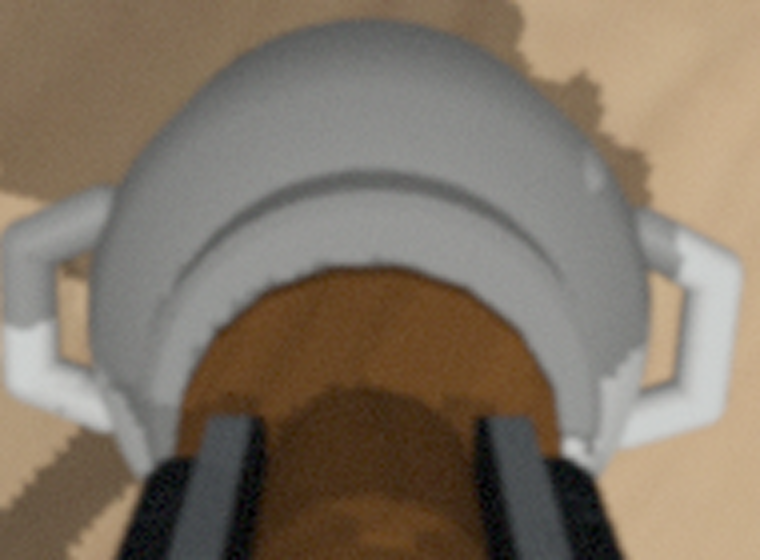

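The tug has been held at about 11 N for over 2 s and the catches hold. The collar shows about 6 mm above the rim and the grip has not slipped. Now I'll lower it back and press it home.

Call:
{"method": "move_arm", "body": {
  "rows": [
    [[1,0,0],0,10],
    [[2,0,0],0,10],
    [[3,0,0],0,10],
    [[4,0,0],0,10],
    [[5,0,0],0,10],
    [[5,0,0],0,10]
  ]
}}

```text
clock: 18.27
position: [0.5859, -0.1921, 0.1126]
ee_rot: [0.562, 0.435, 0.552, -0.436]
contact_force: [0.3, -1.3, -0.7]
width: 0.0259
```

Call:
{"method": "move_arm", "body": {
  "rows": [
    [[1,0,0],0,10],
    [[2,0,0],0,10],
    [[2.5,0,0],0,10],
    [[2.5,0,0],0,10],
    [[2.5,0,0],0,10]
  ]
}}

```text
clock: 18.68
position: [0.5864, -0.1923, 0.1111]
ee_rot: [0.562, 0.436, 0.552, -0.436]
contact_force: [-1.0, 0.4, 5.9]
width: 0.0258
```

Call:
{"method": "move_arm", "body": {
  "rows": [
    [[2,0,0],0,10],
    [[2.5,0,0],0,10],
    [[2.5,0,0],0,10],
    [[1,0,0],0,10],
    [[1,0,0],0,10]
  ]
}}

```text
clock: 19.1
position: [0.5865, -0.1924, 0.1111]
ee_rot: [0.562, 0.436, 0.552, -0.435]
contact_force: [-2.1, -0.2, 7.4]
width: 0.0258
```

Call:
{"method": "move_arm", "body": {
  "rows": [
    [[0,0,0],0,35],
    [[0,0,0],0,50],
    [[0,0,0],0,60],
    [[0,0,0],0,60],
    [[0,0,0],0,60],
    [[0,0,0],0,60]
  ]
}}

```text
clock: 19.6
position: [0.5865, -0.1923, 0.1108]
ee_rot: [0.562, 0.436, 0.552, -0.435]
contact_force: [-1.0, -0.5, 0.3]
width: 0.0602
```

```bash
python3 v.py 15
```

```text
19.6 [ 0.5865 -0.1923  0.1108] [-0.98 -0.48  0.29] [-0.04   0.052 -0.036] 0.0602
```

View pics/w15.png

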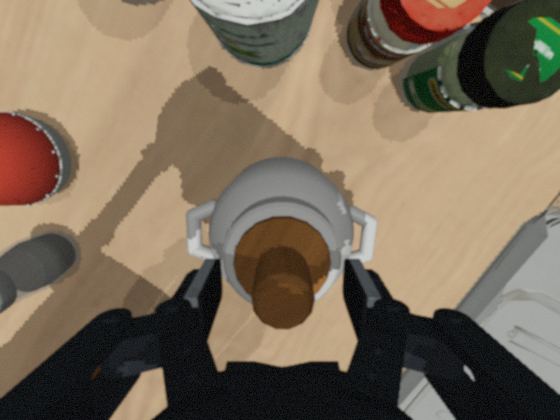

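View pics/s15z.png

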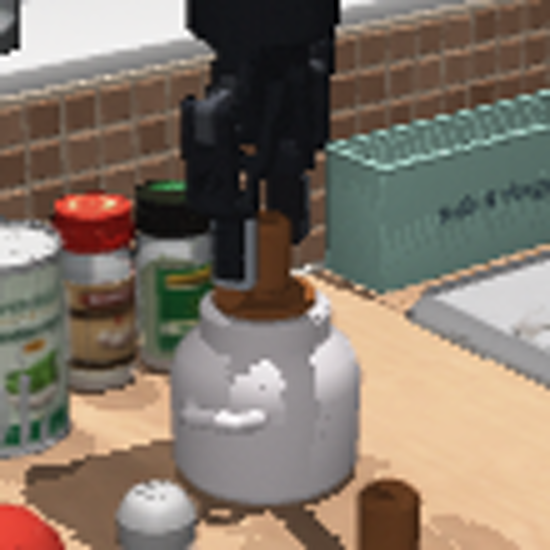

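Released, with the fingers clear on both sides and the collar on the rim. Retreating straight up.

Call:
{"method": "move_arm", "body": {
  "rows": [
    [[-8,0,0],0,60],
    [[-25,0,0],0,60],
    [[-50,0,0],0,60],
    [[-80,0,0],0,60],
    [[-100,0,0],0,60],
    [[-100,0,0],0,60],
    [[-100,0,0],0,60],
    [[-100,0,0],0,60]
  ]
}}

```text
clock: 20.37
position: [0.5847, -0.1912, 0.2104]
ee_rot: [0.562, 0.436, 0.552, -0.436]
contact_force: [0.1, 0.2, -0.4]
width: 0.06
```

```bash
python3 v.py 16
python3 - <<'E'
from h import *
snap('top','t16.png')
a=cv2.imread('pics/w16.png')[130:330,180:390]; cv2.imwrite('pics/w16z.png',cv2.resize(a,None,fx=3,fy=3,interpolation=cv2.INTER_CUBIC))
E
```

```text
20.3667 [ 0.5847 -0.1912  0.2104] [ 0.14  0.25 -0.41] [-0.043  0.031 -0.057] 0.06
```

View pics/w16z.png

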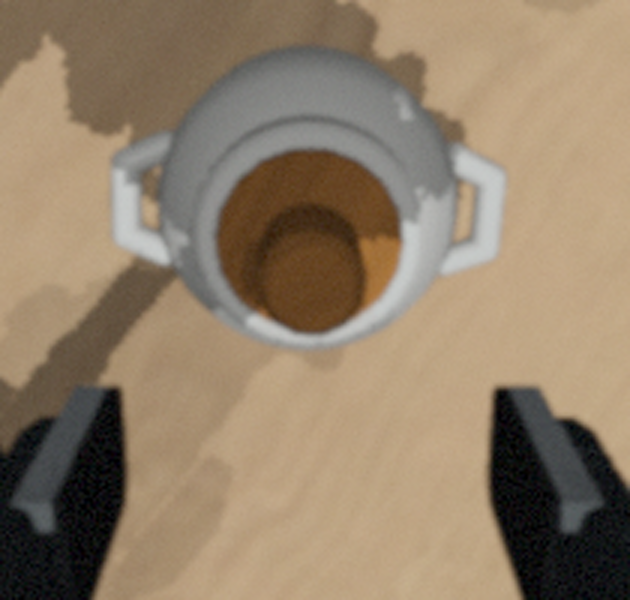

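View pics/s16.png

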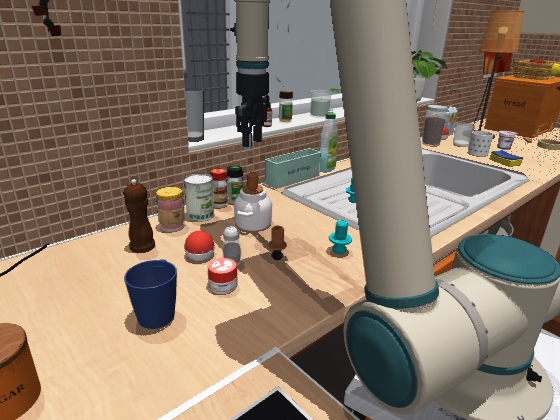

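View pics/s16z.png

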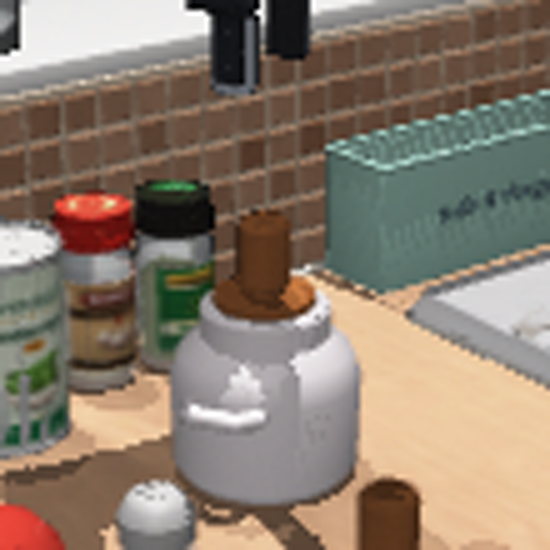

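The stopper is home and upright: its collar sits concentric and flush in both views (side view collar 264.5, neck 264). The spare (277,241), salt, pot, timer and mug are where they were at the start. Handing in.

```bash
python3 -c "
from h import *
s=manip.get_state(); print(s['clock'],s['contact_force'],s['qd'].round(3)); print(manip.sign_off())"
```

```text
20.5167 [-0.04262155  0.29922414 -0.47150108] [ 0.001  0.002 -0.005  0.001  0.001 -0.002]
the job is handed in; nothing more can be done
None
```

The crock is closed with the wider brown stopper, which passed the tug test, and I handed the job in at 20.5 s; the sign-off gives no verdict.

- **Pressing in:** The push took about 12 N until the stopper snapped in. The collar then sat on the rim with the TCP at 0.1111 m, and I pressed it there at about 15 N. The highest force I read while pressing was 15.3 N.
- **Tug:** The reading stayed between about 10 and 13 N, mostly near 11 N, for a little over 2 s with the stopper lifted about 6 mm. Before that I pulled too hard for a moment: it read 17.6 N and took about half a second to ease below 14 N. That is below the roughly 19 N at which it pops out, and the stopper held.
- **Final state:** I pressed the stopper home again, the TCP back at 0.1111 m, then opened the fingers and backed off 100 mm. The last side and wrist pictures show the collar flush and centred on the rim and the stopper upright. The robot touches nothing, and in the last side picture the spare stopper and the bystanders look unmoved.

**Disagreements:** The cameras differed by up to about 5 mm in absolute position, and the wrist camera showed sizes 3 to 6% smaller than expected. I therefore aligned the stopper to the crock by comparing them within the same picture. The gripper read 26 mm on the 28 mm knob.

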